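# Load the brush-handle indexing plate and hold it at the third stop

### The job

Drop the two red brush handles one by one into the two brass sockets of the indexing plate while it stands at home, and let go of them, fully down. Then grip the wooden knob and turn the plate clockwise click by click, pausing for a moment at the first and second stops, to the third stop (red dot), never clicking on to the fourth, and finish while still holding the knob there. Leave the comb, the jar and the mallet where they are.

Things in the scene. Friction and masses are not known exactly. Their poses are not given: they have to be found in the camera images.
- handle_a: turned brush handle, a red lacquered round wooden cylinder with a pale dot on top, 30 mm diameter, 66 mm tall, 45 g, foot chamfered 2 mm; stands upright on the plywood board. Origin: centre of its underside, z up along its axis
- handle_b: the other brush handle, the same; either handle may go into either socket
- board: fixed plywood board, 170 x 80 mm, 8 mm thick, on which the handles stand about 100 mm apart along its x. Origin: centre of its underside
- socket_a (a point): centre of the inner floor of one brass socket cup on the plate, 30 mm above the work surface, 85 mm from the plate's axis; axes as the plate's, with which it turns. Cup: open upward, 34 mm inner and 47 mm outer diameter, 28 mm deep, rim 58 mm above the work surface. A seated handle's origin coincides with this point and its top stands 96 mm above the work surface
- socket_b (a point): the same in the other cup, opposite the first across the plate's axis
- index_base: fixed round dark steel base, 256 mm diameter, 14 mm high, under the turning aluminium plate (220 mm diameter, top 26 mm above the work surface). Origin: centre of the underside, on the turning axis; x points to the white home dot on its rim. A white line on the plate's rim, in line with the knob's bar, points to the dot of the present stop
- third_dot (a point): large red dot on the rim of the base, 120 mm from the turning axis, marking the third stop. From the white home dot clockwise, seen from above, the dots are: home (white), first and second stop (small, brass), third (large, red), fourth and fifth (small, brass), 22.5 degrees apart
- knob: wooden bar knob on a steel column fixed in the plate's centre: bar 48 long, 15 wide, 38 mm tall, underside 118 and top 156 mm above the work surface. Below it a wooden collar of 36 mm and the column of 24 mm diameter. Origin: on the turning axis, 34 mm above the work surface; x along the bar (towards the white line), y across it (pinch it across y), z up; turns with the plate
- knob_grip (a point): point in the knob's bar to grip, on the turning axis, 139 mm above the work surface; axes as the knob's
- dial (a joint): turning angle of plate and knob, rad: 0 at home (where it starts), growing clockwise seen from above. Detents every 22.5 degrees: first stop 0.393, second 0.785, third 1.178, fourth 1.571. A click takes about 0.15 N m at its hardest, a quarter step past a stop; past half a step the plate snaps on to the next stop. Left alone it stays within about 0.02 rad of a stop
- comb: bystander: steel comb with wooden grip, 140 x 52 mm, lying flat
- jar: bystander: amber glue jar, 60 mm diameter, 70 mm tall
- mallet: bystander: small wooden mallet, 200 mm long, lying
Things that resemble listed ones, but are neither listed nor needed, are in the scene too. Leave any black look-alike of the handle_a alone. Leave any black look-alike of the handle_b alone.

How it is judged:
On the way, in this order (a step that is already met when the one before it is completed fails the run):
1. one handle is fully down in a socket and let go, the plate still at home (((horizontal distance between handle_a and socket_a below 0.004 m and z of handle_a in the frame of socket_a between -0.003 and 0.003 m and angle between handle_a's own z axis and vertical below 0.18 rad and contact force between the fingers and handle_a below 0.1 N) or (horizontal distance between handle_a and socket_b below 0.004 m and z of handle_a in the frame of socket_b between -0.003 and 0.003 m and angle between handle_a's own z axis and vertical below 0.18 rad and contact force between the fingers and handle_a below 0.1 N) or (horizontal distance between handle_b and socket_a below 0.004 m and z of handle_b in the frame of socket_a between -0.003 and 0.003 m and angle between handle_b's own z axis and vertical below 0.18 rad and contact force between the fingers and handle_b below 0.1 N) or (horizontal distance between handle_b and socket_b below 0.004 m and z of handle_b in the frame of socket_b between -0.003 and 0.003 m and angle between handle_b's own z axis and vertical below 0.18 rad and contact force between the fingers and handle_b below 0.1 N)) and value of joint dial between -0.15 and 0.15 rad), for 0.2 s.
2. both handles are fully down in the sockets and let go, the plate still at home ((((horizontal distance between handle_a and socket_a below 0.004 m and z of handle_a in the frame of socket_a between -0.003 and 0.003 m and angle between handle_a's own z axis and vertical below 0.18 rad and contact force between the fingers and handle_a below 0.1 N) and (horizontal distance between handle_b and socket_b below 0.004 m and z of handle_b in the frame of socket_b between -0.003 and 0.003 m and angle between handle_b's own z axis and vertical below 0.18 rad and contact force between the fingers and handle_b below 0.1 N)) or ((horizontal distance between handle_a and socket_b below 0.004 m and z of handle_a in the frame of socket_b between -0.003 and 0.003 m and angle between handle_a's own z axis and vertical below 0.18 rad and contact force between the fingers and handle_a below 0.1 N) and (horizontal distance between handle_b and socket_a below 0.004 m and z of handle_b in the frame of socket_a between -0.003 and 0.003 m and angle between handle_b's own z axis and vertical below 0.18 rad and contact force between the fingers and handle_b below 0.1 N))) and value of joint dial between -0.15 and 0.15 rad), for 0.2 s.
3. the knob in the fingers pauses at the first stop ((((horizontal distance between handle_a and socket_a below 0.004 m and z of handle_a in the frame of socket_a between -0.003 and 0.003 m and angle between handle_a's own z axis and vertical below 0.18 rad and contact force between the fingers and handle_a below 0.1 N) and (horizontal distance between handle_b and socket_b below 0.004 m and z of handle_b in the frame of socket_b between -0.003 and 0.003 m and angle between handle_b's own z axis and vertical below 0.18 rad and contact force between the fingers and handle_b below 0.1 N)) or ((horizontal distance between handle_a and socket_b below 0.004 m and z of handle_a in the frame of socket_b between -0.003 and 0.003 m and angle between handle_a's own z axis and vertical below 0.18 rad and contact force between the fingers and handle_a below 0.1 N) and (horizontal distance between handle_b and socket_a below 0.004 m and z of handle_b in the frame of socket_a between -0.003 and 0.003 m and angle between handle_b's own z axis and vertical below 0.18 rad and contact force between the fingers and handle_b below 0.1 N))) and contact force between the fingers and knob above 2 N and value of joint dial between 0.273 and 0.513 rad), for 0.2 s.
4. the knob in the fingers pauses at the second stop ((((horizontal distance between handle_a and socket_a below 0.004 m and z of handle_a in the frame of socket_a between -0.003 and 0.003 m and angle between handle_a's own z axis and vertical below 0.18 rad and contact force between the fingers and handle_a below 0.1 N) and (horizontal distance between handle_b and socket_b below 0.004 m and z of handle_b in the frame of socket_b between -0.003 and 0.003 m and angle between handle_b's own z axis and vertical below 0.18 rad and contact force between the fingers and handle_b below 0.1 N)) or ((horizontal distance between handle_a and socket_b below 0.004 m and z of handle_a in the frame of socket_b between -0.003 and 0.003 m and angle between handle_a's own z axis and vertical below 0.18 rad and contact force between the fingers and handle_a below 0.1 N) and (horizontal distance between handle_b and socket_a below 0.004 m and z of handle_b in the frame of socket_a between -0.003 and 0.003 m and angle between handle_b's own z axis and vertical below 0.18 rad and contact force between the fingers and handle_b below 0.1 N))) and contact force between the fingers and knob above 2 N and value of joint dial between 0.665 and 0.905 rad), for 0.2 s.
At the end, for the whole second after the job is handed in: the fingers grip the knob (more than 2 N) with the plate at rest at the third stop (1.178 rad, within 0.1 rad), and both handles stand untouched in the two sockets, one in each (within 4 mm of the centre and 3 mm of the floor, tilted less than 0.18 rad) ((((horizontal distance between handle_a and socket_a below 0.004 m and z of handle_a in the frame of socket_a between -0.003 and 0.003 m and angle between handle_a's own z axis and vertical below 0.18 rad and contact force between the fingers and handle_a below 0.1 N) and (horizontal distance between handle_b and socket_b below 0.004 m and z of handle_b in the frame of socket_b between -0.003 and 0.003 m and angle between handle_b's own z axis and vertical below 0.18 rad and contact force between the fingers and handle_b below 0.1 N)) or ((horizontal distance between handle_a and socket_b below 0.004 m and z of handle_a in the frame of socket_b between -0.003 and 0.003 m and angle between handle_a's own z axis and vertical below 0.18 rad and contact force between the fingers and handle_a below 0.1 N) and (horizontal distance between handle_b and socket_a below 0.004 m and z of handle_b in the frame of socket_a between -0.003 and 0.003 m and angle between handle_b's own z axis and vertical below 0.18 rad and contact force between the fingers and handle_b below 0.1 N))) and contact force between the fingers and knob above 2 N and value of joint dial between 1.078 and 1.278 rad and velocity of joint dial between -0.05 and 0.05 rad/s); the arm keeps its last pose, push and grip.
It fails at once if the plate is clicked on past the third stop towards the fourth (dial above 1.42 rad) (value of joint dial above 1.42 rad).
It fails at once if the comb is moved by more than 20 mm (distance of comb from where it was at the start of the episode above 0.02 m).
It fails at once if the glue jar is moved by more than 20 mm (distance of jar from where it was at the start of the episode above 0.02 m).
It fails at once if the mallet is moved by more than 20 mm (distance of mallet from where it was at the start of the episode above 0.02 m).
It also fails if it takes over 72 s, if anything falls off the work surface, if the arm or the gripper's body presses on something with over 40 N, if the wrist force passes 120 N, or if a joint passes its speed limit or range.

### The arm

A 6-joint arm with a two-finger parallel gripper is mounted at the origin on the work surface. World frame = base frame: x ahead of the robot, y to its left, z up, the work surface at z = 0. Lengths are in m, angles in rad, forces in N, time in s.
With the tool pointing down it reaches from about 0.375 to 0.975 m from the base axis. Payload 3.8 kg.
Tool frame: the origin (TCP) lies at the very end of the fingers, on their centre line; the grasp point (between the pads) lies 19 mm behind it (bot.pinch_z is the distance from the TCP to the grasp point, in m); x points along the fingers, y is the direction in which the jaws open and shut, and the axes are right-handed (so a half turn about x gives the same grasp; the last joint's range is limited). The gripper opens to 85 mm and grips with 20 to 120 N. Pads are 22 mm wide; open, the fingers measure 114 mm over their backs; the gripper's body (76 mm by 85 mm) begins 54 mm behind the grasp point. The pads swing forward as they close: fully open they stand 13 mm farther back than shut.
Start: joints at [-1.147, 0.264, 1.604, -0, 1.274, -0.037], TCP at [0.3, -0.605, 0.231] pointing down, gripper open.
Joint ranges: [-2.63, 2.63], [-0.94, 2.18], [0.31, 2.57], [-1.31, 4.45], [0, 2.66], [-2.55, 2.55]. Speed limits (rad/s): [2.57, 2.57, 3.14, 3.14, 3.14, 3.14].

### API

Orientations are given as a rotation vector (axis times angle).
In Python, from workcell import monitor, imaging, finish_job, bot gives the robot as it stands.
- The arm moves only by the tool jog_arm, never from a script. Its argument "rows" is a list of rows, each a list of 7 numbers: the shift along the tool's x, y, z in m, then the turn, a rotation vector about the tool's x, y, z in rad, then the opening in per cent of the stroke, from 0 (shut) to 100 (fully open). A call has 1 to 20 rows; each row is the pose to reach, as a shift and turn from the pose measured when the call began, along the tool's axes at that moment; what a row does not reach only later rows make up. A row lasts 1/10 s, in which the tool goes at most 50 mm and 8.59 degrees, less where a joint would pass 70% of its speed; a pose out of reach is approached as far as the arm can. A call with a gripper value outside its range is refused whole. The fingers move at their own pace and stop on an object; "force" is the grip in N (left out, the last holds). Time passes only in rows, so rows that repeat a pose let the fingers close. It gives the time, the measured TCP pose, the force and the opening at its end, in the units of the state.
- monitor.read_state(): the state, without advancing time (a new reading comes with each control period).
- imaging.read_camera(name): name is "side" or "top"; returns the picture (384x512x3 uint8, blue, green, red); there is no depth.
- imaging.camera_params(name): a dict with "fx", "fy", "cx", "cy" (pixels), "T" (4x4, takes a point from camera to world coordinates). Camera axes: x right, y down, z forward; pixel columns grow to the right and rows downward; lengths in m; the calibration is good to about 2 mm. A picture is of the moment at which its call begins. camera_params takes no time and is no camera call.
- finish_job(): hands the job in, once; it reports no verdict.
The state is a dict: "time": time; "q": joint angles; "joint_vel": joint speeds; "joint_torque": joint torques, N m; "tool_pos": TCP position; "tcp_rot": TCP orientation; "wrist_force": force on the tool from outside, world axes, zero at the start; "torque": the same for the moment, N m; "width": opening from 0.0 (shut) to 1.0 (fully open).
Only numpy, scipy, OpenCV 4.12 (cv2) and the standard library are available. Lean on these libraries where they do the work, as an engineer would, in place of code of your own. Each camera call takes 0.05 s, during which the arm holds its last target. There are 200 camera calls.

## Working session

There is one attempt and no reset: what is moved stays moved. The work goes in short steps, Python scripts to look and compute and a tool call to move; the robot and the scene stay as the last step left them, time stands still between calls to the robot, and variables do not carry over. Pictures are saved under pics/ and viewed, about 8 in all and at most 12, crops included, and the job is handed in when it is done.

Besides the shell and the picture viewer there is one more tool, called after ">>>" by a JSON object that holds its "fn" and its "kwargs", one argument or row to a line. jog_arm: Moves the arm, as the interface text tells. Its arguments: {"type":"object","properties":{"rows":{"type":"array","items":{"type":"array","items":{"type":"number"}}},"force":{"type":"number"}},"required":["rows"]}

```bash
mkdir -p pics; ls
python3 - <<'E'
from workcell import monitor, imaging, bot
import cv2,numpy as np
np.set_printoptions(precision=4,suppress=True)
for n in("top","side"):
    cv2.imwrite(f"pics/{n}0.png",imaging.read_camera(n)); p=imaging.camera_params(n); print(n,p)
s=monitor.read_state(); print(s, bot.pinch_z)
E
```

```text
pics
top {'fx': 387.5069465981086, 'fy': 387.5069465981086, 'cx': 259.54876069661776, 'cy': 185.9327475200318, 'T': array([[ 0.0291, -0.992 ,  0.123 ,  0.4616],
       [-0.9991, -0.0253,  0.0327, -0.044 ],
       [-0.0294, -0.1239, -0.9919,  1.1181],
       [ 0.    ,  0.    ,  0.    ,  1.    ]])}
side {'fx': 369.8240870504588, 'fy': 369.8240870504588, 'cx': 262.4343009184944, 'cy': 191.1227722727092, 'T': array([[-0.8677, -0.3908,  0.3072,  0.3243],
       [-0.4971,  0.6734, -0.5472,  0.4328],
       [ 0.007 , -0.6276, -0.7785,  0.7855],
       [ 0.    ,  0.    ,  0.    ,  1.    ]])}
{'time': 0.1, 'q': array([-1.1469,  0.2647,  1.6053, -0.    ,  1.2737, -0.0369]), 'joint_vel': array([-0.0003, -0.0002, -0.0033,  0.0013, -0.0002, -0.001 ]), 'joint_torque': array([ -0.0007, -51.6706, -36.859 ,  -0.0002,   0.0063,  -0.    ]), 'tool_pos': array([ 0.2999, -0.604 ,  0.23  ]), 'tcp_rot': array([ 1.9656,  0.4632, -1.9664]), 'wrist_force': array([-0.1773,  0.2694, -0.5524]), 'torque': array([-0.0415, -0.0115,  0.0231]), 'width': 0.9990421462422846} 0.0187
```

View pics/top0.png

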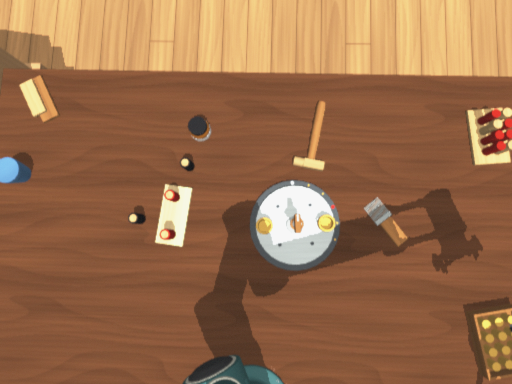

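View pics/side0.png

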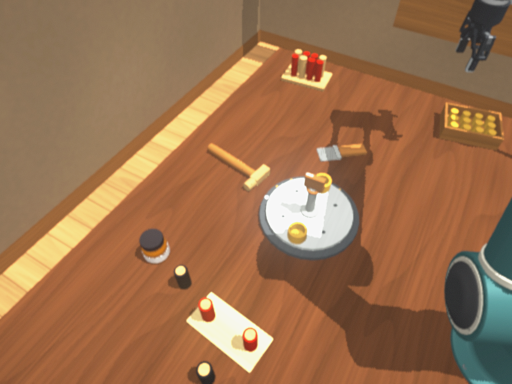

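Top view: the red handles on the board are at (171,196) and (167,234). The black look-alikes are at (187,163) and (137,218), plus a distant rack at (495,130); I leave all of these alone. The sockets are at (264,226) and (326,223), the knob at (297,223). I'll confirm with one enlarged crop, and take detections from it too.

Run:
```python
import cv2,numpy as np
t=cv2.imread("pics/top0.png"); s=cv2.imread("pics/side0.png")
a=cv2.resize(t[175:275,245:345],None,fx=4,fy=4,interpolation=cv2.INTER_CUBIC)
b=cv2.resize(t[155:255,120:220],None,fx=4,fy=4,interpolation=cv2.INTER_CUBIC)
cv2.imwrite("pics/crop1.png",np.hstack([b,a]))
b=cv2.resize(s[285:385,180:280],None,fx=4,fy=4,interpolation=cv2.INTER_CUBIC)
a=cv2.resize(s[165:265,260:360],None,fx=4,fy=4,interpolation=cv2.INTER_CUBIC)
cv2.imwrite("pics/crop2.png",np.hstack([b,a]))
```

```text
Traceback (most recent call last):
ValueError: all the input array dimensions except for the concatenation axis must match exactly, but along dimension 0, the array at index 0 has size 396 and the array at index 1 has size 400
```

View pics/crop1.png

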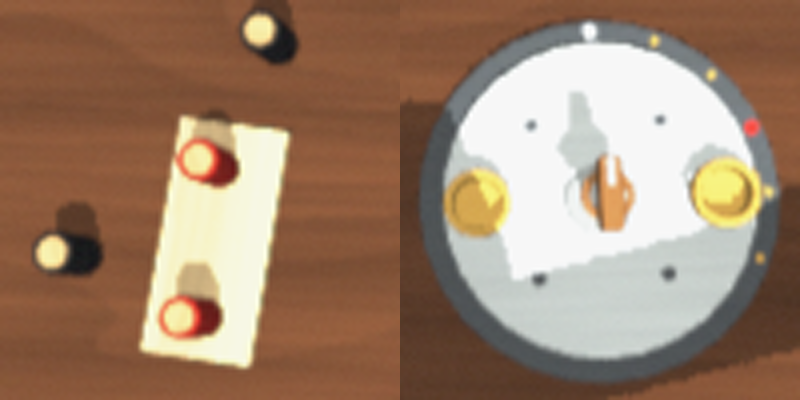

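Crop: the red, pale-dotted handles on the plywood are at about (170,195) and (165.5,234). The two black ones stand off the board. Cups are at (264,226) and (326,223), the white home dot at (292,183), red dot at (333,207). Next I fit the silhouettes in both cameras.

```bash
cat > h.py <<'E'
import cv2,numpy as np
from scipy.optimize import least_squares
np.set_printoptions(precision=4,suppress=True)
from workcell import imaging
P={n:imaging.camera_params(n) for n in("top","side")}
def proj(n,X):
    p=P[n]; c=(np.atleast_2d(X)-p["T"][:3,3])@p["T"][:3,:3]
    return np.c_[p["fx"]*c[:,0]/c[:,2]+p["cx"],p["fy"]*c[:,1]/c[:,2]+p["cy"]]
def ray(n,uv,z):
    p=P[n]; d=p["T"][:3,:3]@[(uv[0]-p["cx"])/p["fx"],(uv[1]-p["cy"])/p["fy"],1]; o=p["T"][:3,3]
    return o+d*(z-o[2])/d[2]
def hullc(pts):
    h=cv2.convexHull(np.float32(pts)); m=cv2.moments(h); return np.array([m["m10"],m["m01"]])/m["m00"], m["m00"]
th=np.linspace(0,2*np.pi,60,endpoint=False)
def cyl(x,y,z0,z1,r): return np.vstack([np.c_[x+r*np.cos(th),y+r*np.sin(th),0*th+z] for z in(z0,z1)])
K=8
def blob(img,box,f,allb=False):
    x0,y0,x1,y1=box; c=cv2.resize(img[y0:y1,x0:x1],None,fx=K,fy=K,interpolation=cv2.INTER_CUBIC).astype(int)
    m=f(c[...,0],c[...,1],c[...,2]).astype(np.uint8)
    n,l,st,_=cv2.connectedComponentsWithStats(m); k=1+np.argmax(st[1:,4])
    yx=np.argwhere((l>0) if allb else (l==k)); c,a=hullc(yx[:,::-1]); return (c+.5)/K-.5+[x0,y0],a/K/K
red=lambda b,g,r:(r>90)&(g<.45*r)&(b<.45*r)
yel=lambda b,g,r:(r>110)&(b<.62*g)&(g>.62*r)
def cylfit(meas,z0,z1,r):   # meas: {cam:(u,v)}
    f=lambda q:np.concatenate([hullc(proj(n,cyl(*q,z0,z1,r)))[0]-uv for n,uv in meas.items()])
    n,uv=next(iter(meas.items())); return least_squares(f,ray(n,uv,(z0+z1)/2)[:2],diff_step=1e-3)
E
python3 - <<'E'
from h import *
I={n:cv2.imread(f"pics/{n}0.png") for n in P}
def do(name,boxes,f,z0,z1,r):
    ms={}
    for n,b in boxes.items():
        uv,a=blob(I[n],b,f); ms[n]=uv; q=cylfit({n:uv},z0,z1,r).x; print(name,n,uv,"area",a,"model",hullc(proj(n,cyl(*q,z0,z1,r)))[1],"xy",q)
    s=cylfit(ms,z0,z1,r); print("  both",s.x,"res",s.fun); 
do("h1",{"top":(160,182,185,208),"side":(192,290,220,326)},red,.008,.074,.015)
do("h2",{"top":(154,222,180,246),"side":(236,320,264,354)},red,.008,.074,.015)
do("sL",{"top":(250,212,278,240),"side":(284,220,312,246)},yel,.030,.058,.0235)
do("sR",{"top":(312,210,335,238)},yel,.030,.058,.0235)
whi=lambda b,g,r:(b>150)
for nm,b,f in(("home",(286,179,299,186),whi),("reddot",(328,202,338,211),red)):
    uv,a=blob(I["top"],b,f); print(nm,uv,a,ray("top",uv,.014))
s=I["side"]; b=cv2.resize(s[284:384,180:280],None,fx=4,fy=4,interpolation=2); a=cv2.resize(s[165:265,260:360],None,fx=4,fy=4,interpolation=2)
cv2.imwrite("pics/crop2.png",np.hstack([b,a]))
E
```

```text
h1 top [173.3859 195.7906] area 71.0546875 model 156.09429637284484 xy [0.5609 0.2322]
h1 side [205.8851 308.789 ] area 262.5390625 model 355.1964091360569 xy [0.5634 0.2379]
  both [0.5626 0.2361] res [-1.3355 -0.6574  0.8531 -0.5727]
h2 top [169.3626 233.7186] area 65.28125 model 158.88268819323275 xy [0.4552 0.2374]
h2 side [249.8254 341.1584] area 197.15625 model 356.47986199799925 xy [0.4522 0.2482]
  both [0.4533 0.2448] res [-2.699   0.6107  0.4581 -1.8283]
sL top [263.7962 225.3137] area 195.34375 model 235.33955923456233 xy [ 0.4855 -0.0237]
sL side [296.8905 232.2983] area 306.78125 model 391.9601587257348 xy [ 0.4843 -0.0208]
  both [ 0.4849 -0.0223] res [-0.5113  0.2031  0.0545 -0.5638]
sR top [326.2119 222.7191] area 220.5703125 model 257.0226717607584 xy [ 0.4977 -0.1943]
  both [ 0.4977 -0.1943] res [0. 0.]
home [293.0763 183.2176] 31.7890625 [ 0.6089 -0.1035  0.014 ]
reddot [332.4188 206.3703] 7.8515625 [ 0.5454 -0.2161  0.014 ]
```

View pics/crop2.png

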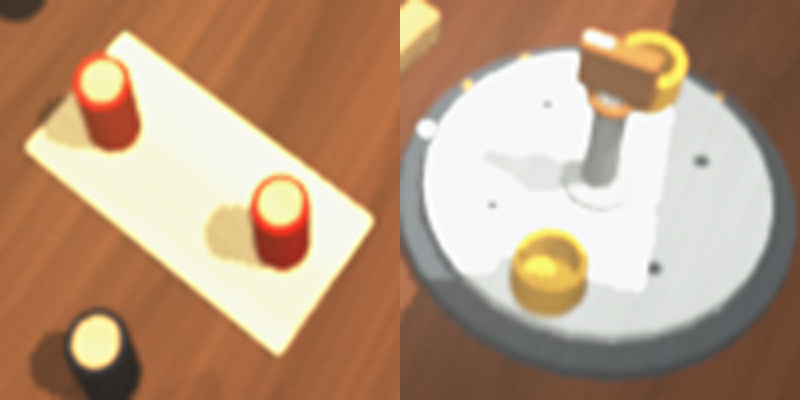

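Both red handles are clear in the side view, with tops at (205.6,304) and (250,334). The home line on the bar points towards the white dot. I'll refine using the pale top discs and get the tool axes.

```bash
cat >> h.py <<'E'
from scipy.spatial.transform import Rotation as R
from workcell import monitor
def pale(img,seed):
    x0,y0=int(seed[0])-9,int(seed[1])-9; c=cv2.resize(img[y0:y0+19,x0:x0+19],None,fx=K,fy=K,interpolation=cv2.INTER_CUBIC).astype(int)
    m=((c[...,1]>.62*c[...,2])&(c[...,2]>120)).astype(np.uint8)
    m=cv2.morphologyEx(m,cv2.MORPH_OPEN,cv2.getStructuringElement(2,(25,25)))
    n,l=cv2.connectedComponents(m); s=(((np.array(seed)-[x0,y0])+.5)*K).astype(int); uv=np.argwhere(l==l[s[1],s[0]])[:,::-1]
    return (uv.mean(0)+.5)/K-.5+[x0,y0],len(uv)/K/K
def go(xy,z,yaw):  # jog numbers to reach xyz, tool down, tool y axis at yaw
    s=monitor.read_state(); Rt=R.from_rotvec(s["tcp_rot"]).as_matrix()
    y=np.array([np.cos(yaw),np.sin(yaw),0]); x=np.array([0,0,-1.]); 
    if y@Rt[:,1]<0: y=-y
    Rg=np.c_[x,y,np.cross(x,y)]
    d=Rt.T@(np.array([*xy,z])-s["tool_pos"]); w=R.from_matrix(Rt.T@Rg).as_rotvec()
    print("t",s["time"],"pos",s["tool_pos"],"w",s["width"],"F",s["wrist_force"]); print("shift",d,"turn",w,np.degrees(np.linalg.norm(w)))
E
python3 - <<'E'
from h import *
I={n:cv2.imread(f"pics/{n}0.png") for n in P}
for nm,sd in dict(h1=dict(top=(169.6,194.4),side=(205.6,303.9)),h2=dict(top=(165.1,233.9),side=(250.1,334.4)),bl1=dict(top=(184.7,162.2)),bl2=dict(top=(132.7,217.5))).items():
    for n,uv in sd.items():
        c,a=pale(I[n],uv); print(nm,n,c,a,"auto",ray(n,c,.074)[:2],"hand",ray(n,uv,.074)[:2])
s=monitor.read_state(); print(R.from_rotvec(s["tcp_rot"]).as_matrix())
go((.562,.236),.2,0)
E
```

```text
h1 top [168.9162 194.3868] 47.609375 auto [0.5616 0.2371] hand [0.5616 0.2352]
h1 side [207.7688 301.4985] 171.046875 auto [0.559 0.232] hand [0.5598 0.2382]
h2 top [164.1315 233.8817] 49.828125 auto [0.4545 0.2438] hand [0.4545 0.2412]
h2 side [250.0687 332.3662] 271.0 auto [0.455  0.2417] hand [0.453  0.2449]
bl1 top [184.3735 161.9792] 56.3125 auto [0.6523 0.1994] hand [0.6517 0.1985]
bl2 top [132.424 217.631] 60.21875 auto [0.4957 0.3331] hand [0.496  0.3324]
[[-0.0009  0.4447 -0.8957]
 [ 0.0019 -0.8957 -0.4447]
 [-1.     -0.0021 -0.0001]]
t 0.1 pos [ 0.2999 -0.604   0.23  ] w 0.9990421462422846 F [-0.1773  0.2694 -0.5524]
shift [ 0.0314 -0.6357 -0.6083] turn [-1.11   -0.0012  0.0019] 63.5982779595116
```

>>> {"fn": "jog_arm", "kwargs": {
  "rows": [
    [0.03,-0.636,-0.608,-1.11,0,0,100],
    [0.03,-0.636,-0.608,-1.11,0,0,100],
    [0.03,-0.636,-0.608,-1.11,0,0,100],
    [0.03,-0.636,-0.608,-1.11,0,0,100],
    [0.03,-0.636,-0.608,-1.11,0,0,100],
    [0.03,-0.636,-0.608,-1.11,0,0,100],
    [0.03,-0.636,-0.608,-1.11,0,0,100],
    [0.03,-0.636,-0.608,-1.11,0,0,100],
    [0.03,-0.636,-0.608,-1.11,0,0,100],
    [0.03,-0.636,-0.608,-1.11,0,0,100],
    [0.03,-0.636,-0.608,-1.11,0,0,100],
    [0.03,-0.636,-0.608,-1.11,0,0,100],
    [0.03,-0.636,-0.608,-1.11,0,0,100],
    [0.03,-0.636,-0.608,-1.11,0,0,100],
    [0.03,-0.636,-0.608,-1.11,0,0,100],
    [0.03,-0.636,-0.608,-1.11,0,0,100],
    [0.03,-0.636,-0.608,-1.11,0,0,100],
    [0.03,-0.636,-0.608,-1.11,0,0,100],
    [0.03,-0.636,-0.608,-1.11,0,0,100],
    [0.03,-0.636,-0.608,-1.11,0,0,100]
  ],
  "force": 30
}}

```text
time: 2.1
tool_pos: [0.561, 0.2364, 0.2005]
tcp_rot: [1.207, 1.212, -1.209]
wrist_force: [0.0, -0.3, -0.6]
width: 0.999
```

Run:
```python
from h import *
go((.5615,.2365),.038,0)
```

```text
t 2.1 pos [0.561  0.2364 0.2005] w 0.9994912468846302 F [ 0.025  -0.2552 -0.5606]
shift [ 0.1625  0.0009 -0.    ] turn [ 0.0018 -0.0007  0.0025] 0.18248191107904657
```

>>> {"fn": "jog_arm", "kwargs": {
  "rows": [
    [0.04,0,0,0,0,0,100],
    [0.08,0,0,0,0,0,100],
    [0.115,0,0,0,0,0,100],
    [0.14,0,0,0,0,0,100],
    [0.155,0,0,0,0,0,100],
    [0.162,0,0,0,0,0,100],
    [0.162,0,0,0,0,0,100],
    [0.162,0,0,0,0,0,25],
    [0.162,0,0,0,0,0,25],
    [0.162,0,0,0,0,0,25],
    [0.162,0,0,0,0,0,10],
    [0.162,0,0,0,0,0,10],
    [0.162,0,0,0,0,0,10],
    [0.162,0,0,0,0,0,10],
    [0.162,0,0,0,0,0,10]
  ],
  "force": 30
}}

```text
time: 3.6
tool_pos: [0.5613, 0.2368, 0.0395]
tcp_rot: [1.208, 1.212, -1.208]
wrist_force: [-0.0, -0.7, 5.3]
width: 0.34
```

Run:
```python
from h import *
go((.4855,-.0235),.16,0)
```

```text
t 3.6 pos [0.5613 0.2368 0.0395] w 0.3403423082253034 F [-0.021  -0.6567  5.302 ]
shift [-0.1207 -0.0764  0.26  ] turn [ 0.0018 -0.0013  0.0011] 0.13983984105141323
```

>>> {"fn": "jog_arm", "kwargs": {
  "rows": [
    [-0.03,0,0,0,0,0,10],
    [-0.08,0,0,0,0,0,10],
    [-0.12,0,0,0,0,0,10],
    [-0.12,-0.012,0.04,0,0,0,10],
    [-0.12,-0.024,0.08,0,0,0,10],
    [-0.12,-0.035,0.12,0,0,0,10],
    [-0.12,-0.047,0.16,0,0,0,10],
    [-0.12,-0.059,0.2,0,0,0,10],
    [-0.12,-0.07,0.24,0,0,0,10],
    [-0.12,-0.0765,0.26,0,0,0,10],
    [-0.12,-0.0765,0.26,0,0,0,10],
    [-0.12,-0.0765,0.26,0,0,0,10],
    [-0.12,-0.0765,0.26,0,0,0,10]
  ]
}}

```text
time: 4.9
tool_pos: [0.4855, -0.0227, 0.159]
tcp_rot: [1.208, 1.213, -1.208]
wrist_force: [-0.9, -0.4, 0.2]
width: 0.338
```

Run:
```python
from h import *
go((.4855,-.0235),.16,0)
for n in P: cv2.imwrite(f"pics/{n}1.png",imaging.read_camera(n))
c=[]
for n in P:
    i=cv2.imread(f"pics/{n}1.png"); u=proj(n,(.4855,-.0235,.12))[0].astype(int); print(n,u)
    c.append(cv2.resize(i[u[1]-45:u[1]+45,u[0]-45:u[0]+45],(400,400),interpolation=2))
cv2.imwrite("pics/crop3.png",np.hstack(c))
```

```text
t 4.9 pos [ 0.4855 -0.0227  0.159 ] w 0.3379477620257433 F [-0.9086 -0.3835  0.1887]
shift [-0.001  -0.0001  0.0008] turn [ 0.0024 -0.0018  0.0014] 0.1854623284982794
top [263 224]
side [299 212]
```

View pics/crop3.png

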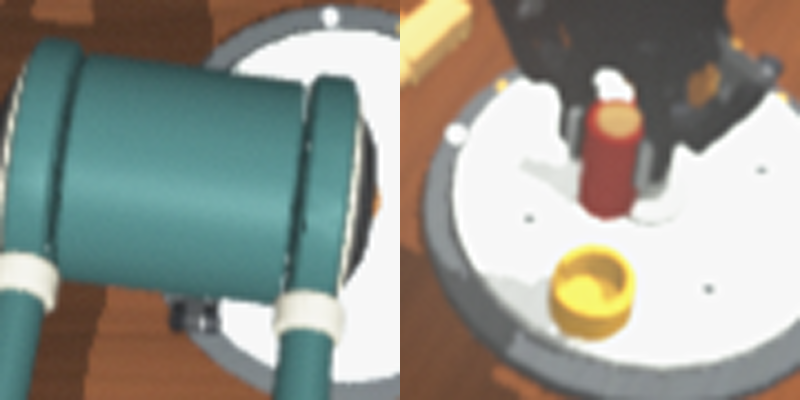

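Side crop: the held handle is at about (300,206) full-image, and the cup rim is at about (298,230). The arm hides the top view. I'll fit both silhouettes with a saturation mask, since the white plate makes a good background.

```bash
cat >> h.py <<'E'
def sat(t): return lambda b,g,r:(np.maximum(r,1)-np.minimum(b,g)>t*np.maximum(r,1))
def sidefit(img,box,t,z0,z1,r,n="side"):
    uv,a=blob(img,box,sat(t)); q=cylfit({n:uv},z0,z1,r).x; print(t,uv,"area %.0f model %.0f"%(a,hullc(proj(n,cyl(*q,z0,z1,r)))[1]),"xy",q); return q
E
python3 - <<'E'
from h import *
i=cv2.imread("pics/side1.png"); i0=cv2.imread("pics/side0.png"); t0=cv2.imread("pics/top0.png")
tz=monitor.read_state()["tool_pos"][2]; b=tz-.0315
print("handle"); 
for t in(.3,.4,.5,.6): sidefit(i,(290,188,312,218),t,b,b+.066,.015)
print("cup now")
for t in(.3,.4,.5): sidefit(i,(285,219,312,248),t,.026,.058,.0235)
print("cup before")
for t in(.3,.4,.5): sidefit(i0,(285,219,312,248),t,.026,.058,.0235)
print("top L"); 
for t in(.2,.3,.4): sidefit(t0,(252,214,278,238),t,.026,.058,.0235,"top")
print("top R"); 
for t in(.2,.3,.4): sidefit(t0,(312,211,338,237),t,.026,.058,.0235,"top")
E
```

```text
handle
0.3 [301.0755 201.7118] area 332 model 396 xy [ 0.4852 -0.0214]
0.4 [301.0404 201.7224] area 304 model 396 xy [ 0.4852 -0.0213]
0.5 [300.8057 201.9848] area 256 model 396 xy [ 0.4854 -0.0204]
0.6 [297.1244 193.4813] area 5 model 387 xy [ 0.5024 -0.0372]
cup now
0.3 [296.7466 232.4333] area 332 model 409 xy [ 0.4849 -0.0214]
0.4 [296.7886 232.4071] area 315 model 408 xy [ 0.4848 -0.0216]
0.5 [296.8229 232.3553] area 296 model 408 xy [ 0.4848 -0.0217]
cup before
0.3 [296.8107 232.6437] area 338 model 409 xy [ 0.4845 -0.021 ]
0.4 [296.8377 232.5723] area 319 model 409 xy [ 0.4845 -0.0212]
0.5 [296.8662 232.4875] area 298 model 409 xy [ 0.4846 -0.0215]
top L
0.2 [263.6859 225.2735] area 235 model 235 xy [ 0.4856 -0.0234]
0.3 [263.6809 225.2841] area 219 model 235 xy [ 0.4856 -0.0233]
0.4 [263.6345 225.3188] area 204 model 235 xy [ 0.4855 -0.0232]
top R
0.2 [326.7722 222.6649] area 274 model 260 xy [ 0.4979 -0.196 ]
0.3 [326.7734 222.6694] area 259 model 260 xy [ 0.4979 -0.1961]
0.4 [326.7211 222.6794] area 241 model 260 xy [ 0.4979 -0.1959]
```

>>> {"fn": "jog_arm", "kwargs": {
  "rows": [
    [0.03,0,0.0003,0,0,0,10],
    [0.05,0,0.0003,0,0,0,10],
    [0.06,0,0.0003,0,0,0,10],
    [0.067,0,0.0003,0,0,0,10],
    [0.072,0,0.0003,0,0,0,10],
    [0.077,0,0.0003,0,0,0,10],
    [0.082,0,0.0003,0,0,0,10]
  ]
}}

```text
time: 5.7
tool_pos: [0.4864, -0.0227, 0.0776]
tcp_rot: [1.208, 1.212, -1.206]
wrist_force: [0.4, -0.6, -0.1]
width: 0.339
```

>>> {"fn": "jog_arm", "kwargs": {
  "rows": [
    [0.004,0,0,0,0,0,10],
    [0.008,0,0,0,0,0,10],
    [0.012,0,0,0,0,0,10],
    [0.015,0,0,0,0,0,10],
    [0.0165,0,0,0,0,0,10],
    [0.0165,0,0,0,0,0,10]
  ]
}}

```text
time: 6.3
tool_pos: [0.487, -0.0227, 0.0615]
tcp_rot: [1.209, 1.211, -1.205]
wrist_force: [-0.4, 0.8, 1.8]
width: 0.343
```

>>> {"fn": "jog_arm", "kwargs": {
  "rows": [
    [0,0,0,0,0,0,45],
    [0,0,0,0,0,0,60],
    [0,0,0,0,0,0,75],
    [0,0,0,0,0,0,75],
    [-0.02,0,0,0,0,0,75],
    [-0.05,0,0,0,0,0,75],
    [-0.09,0,0,0,0,0,75],
    [-0.12,0,0,0,0,0,75],
    [-0.12,0,-0.05,0,0,0,75],
    [-0.12,0,-0.1,0,0,0,75],
    [-0.12,0,-0.15,0,0,0,90],
    [-0.12,0,-0.2,0,0,0,100],
    [-0.12,0,-0.25,0,0,0,100],
    [-0.12,0,-0.265,0,0,0,100],
    [-0.12,0,-0.265,0,0,0,100]
  ]
}}

```text
time: 7.8
tool_pos: [0.4856, 0.2442, 0.1817]
tcp_rot: [1.206, 1.213, -1.203]
wrist_force: [0.5, -0.2, 0.1]
width: 1.0
```

Run:
```python
from h import *
go((.4545,.243),.038,0)
t=imaging.read_camera("top"); s=imaging.read_camera("side"); cv2.imwrite("pics/top2.png",t); cv2.imwrite("pics/side2.png",s)
a=cv2.resize(t[180:270,245:345],(444,400),interpolation=2); b=cv2.resize(s[180:260,255:335],(400,400),interpolation=2)
cv2.imwrite("pics/crop4.png",np.hstack([a,b]))
```

```text
t 7.8 pos [0.4856 0.2442 0.1817] w 0.9997570370575173 F [ 0.5095 -0.1878  0.1034]
shift [ 0.1437 -0.0313  0.0012] turn [ 0.007  -0.0014 -0.0011] 0.41360717470341163
```

View pics/crop4.png

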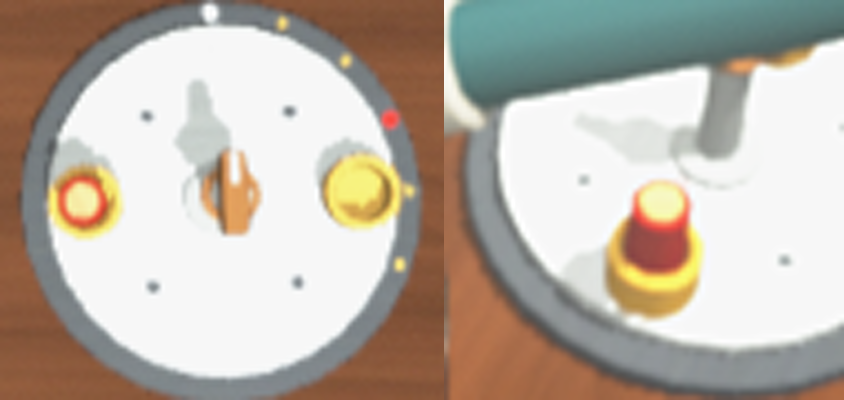

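The handle stands upright in the left cup at top (264,225), and the plate is still at home. Next is the second handle.

>>> {"fn": "jog_arm", "kwargs": {
  "rows": [
    [0,-0.0313,0.001,0.007,0,0,100],
    [0.03,-0.0313,0.001,0.007,0,0,100],
    [0.07,-0.0313,0.001,0.007,0,0,100],
    [0.105,-0.0313,0.001,0.007,0,0,100],
    [0.13,-0.0313,0.001,0.007,0,0,100],
    [0.144,-0.0313,0.001,0.007,0,0,100],
    [0.144,-0.0313,0.001,0.007,0,0,100],
    [0.144,-0.0313,0.001,0.007,0,0,25],
    [0.144,-0.0313,0.001,0.007,0,0,25],
    [0.144,-0.0313,0.001,0.007,0,0,25],
    [0.144,-0.0313,0.001,0.007,0,0,10],
    [0.144,-0.0313,0.001,0.007,0,0,10],
    [0.144,-0.0313,0.001,0.007,0,0,10],
    [0.144,-0.0313,0.001,0.007,0,0,10],
    [0.144,-0.0313,0.001,0.007,0,0,10]
  ],
  "force": 30
}}

```text
time: 9.4
tool_pos: [0.4556, 0.241, 0.0389]
tcp_rot: [1.213, 1.207, -1.209]
wrist_force: [-0.4, -0.4, 6.0]
width: 0.343
```

Run:
```python
from h import *
t0=cv2.imread("pics/top2.png")
print("top L cup+handle, R")
for t in(.2,.3,.4): sidefit(t0,(252,214,278,238),t,.026,.058,.0235,"top")
for t in(.2,.3,.4): sidefit(t0,(312,211,335,237),t,.026,.058,.0235,"top")
c,a=pale(t0,(263.3,224.8)); print("seated top",c,a,ray("top",c,.096))
uv,a=blob(t0,(328,202,338,211),red); print("red",uv,ray("top",uv,.014))
go((.4979,-.195),.25,0)
```

```text
top L cup+handle, R
0.2 [263.6739 224.851 ] area 227 model 235 xy [ 0.4868 -0.0233]
0.3 [263.666 224.881] area 212 model 235 xy [ 0.4867 -0.0233]
0.4 [263.6522 224.8961] area 196 model 235 xy [ 0.4867 -0.0232]
0.2 [326.069  222.5899] area 247 model 260 xy [ 0.4981 -0.1941]
0.3 [326.105 222.601] area 235 model 260 xy [ 0.498  -0.1942]
0.4 [326.1232 222.62  ] area 220 model 260 xy [ 0.498  -0.1943]
seated top [263.032  224.6763] 50.84375 [ 0.4862 -0.0224  0.096 ]
red [332.4211 206.3711] [ 0.5454 -0.2161  0.014 ]
t 9.4 pos [0.4556 0.241  0.0389] w 0.3430823094733363 F [-0.4405 -0.4247  5.9994]
shift [-0.2115  0.0441  0.4357] turn [-0.0026 -0.0012 -0.0028] 0.2291029515123671
```

>>> {"fn": "jog_arm", "kwargs": {
  "rows": [
    [-0.03,0,0,0,0,0,10],
    [-0.08,0,0,0,0,0,10],
    [-0.126,0,0,0,0,0,10],
    [-0.126,0.015,0.045,0,0,0,10],
    [-0.126,0.03,0.09,0,0,0,10],
    [-0.126,0.045,0.13,0,0,0,10],
    [-0.126,0.06,0.17,0,0,0,10],
    [-0.126,0.074,0.21,0,0,0,10],
    [-0.126,0.074,0.25,0,0,0,10],
    [-0.126,0.074,0.263,0,0,0,10],
    [-0.126,0.074,0.263,0,0,0,10],
    [-0.126,0.074,0.263,0,0,0,10]
  ]
}}

```text
time: 10.6
tool_pos: [0.5282, -0.0216, 0.1645]
tcp_rot: [1.214, 1.208, -1.209]
wrist_force: [0.1, 0.4, -0.9]
width: 0.342
```

Run:
```python
from h import *
go((.498,-.195),.165,0)
i=imaging.read_camera("side"); cv2.imwrite("pics/side3.png",i); i1=cv2.imread("pics/side1.png")
s=monitor.read_state(); b=s["tool_pos"][2]-.0313
u=hullc(proj("side",cyl(s["tool_pos"][0],s["tool_pos"][1],b,b+.066,.015)))[0]; print("expected",u); u=u.astype(int)
for t in(.3,.4,.5): sidefit(i,(u[0]-12,u[1]-15,u[0]+12,u[1]+17),t,b,b+.066,.015)
cv2.imwrite("pics/crop5.png",cv2.resize(i[u[1]-40:u[1]+40,u[0]-40:u[0]+40],(480,480),interpolation=2))
```

```text
t 10.6 pos [ 0.5282 -0.0216  0.1645] w 0.3421738116275687 F [ 0.0852  0.3678 -0.9038]
shift [-0.0009 -0.0296  0.1735] turn [-0.0032 -0.002  -0.0022] 0.2510185053507898
expected [283.1707 192.1652]
0.3 [282.8148 191.6721] area 355 model 390 xy [ 0.5295 -0.022 ]
0.4 [282.7858 191.6006] area 334 model 390 xy [ 0.5297 -0.0221]
0.5 [282.6392 191.6077] area 301 model 390 xy [ 0.5299 -0.0219]
```

View pics/crop5.png

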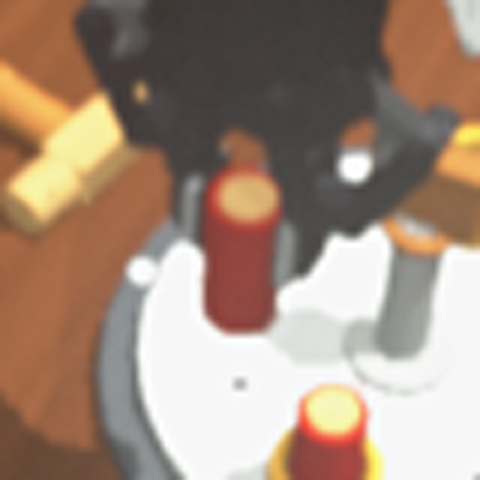

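Run:
```python
from h import *
for f,tp,dz in(("side1",(.4855,-.0227,.159),.0315),("side3",(.5282,-.0216,.1645),.0309)):
    g=cv2.imread(f"pics/{f}.png").astype(float); b=tp[2]-dz
    h=proj("side",cyl(tp[0],tp[1],b,b+.066,.015)); vb=h[:,1].max(); uc=hullc(h)[0]
    d=g[...,2]-np.minimum(g[...,0],g[...,1]) ; sa=d/np.maximum(g[...,2],1)
    G=g[...,1]
    M=[]
    hull=cv2.convexHull(np.float32(h))[:,0]
    for v in range(int(vb)-7,int(vb)-2):
        r=G[v]; c0=int(uc[0]); lo=r[c0-3:c0+4].mean()
        def cross(step):
            u=c0; 
            hi=max(r[c0+step*11],0); th_=(lo+ r[c0+step*9:c0+step*12:step].mean())/2
            while r[u]<th_: u+=step
            return u-step*(r[u]-th_)/(r[u]-r[u-step])
        L,Rr=cross(-1),cross(1)
        m=np.zeros((384*4,512*4),np.uint8)
        e=[]
        for k in range(len(hull)):
            p,q=hull[k],hull[(k+1)%len(hull)]
            if (p[1]-v)*(q[1]-v)<=0 and p[1]!=q[1]: e.append(p[0]+(q[0]-p[0])*(v-p[1])/(q[1]-p[1]))
        M.append([v,L,Rr,min(e),max(e),(L+Rr)/2-(min(e)+max(e))/2])
    print(f,np.array(M))
    col=G[int(vb)-8:int(vb)+7,int(np.mean([M[-1][1],M[-1][2]]))]; print("vb",vb,"col from",int(vb)-8,col)
p0=proj("side",[(.5,0,.13),(.501,0,.13),(.5,.001,.13),(.5,0,.131)]);print((p0[1:]-p0[0]))
```

```text
side1 [[209.     293.7417 306.9152 293.1126 307.1087   0.2178]
 [210.     293.6356 307.4097 292.9913 306.9374   0.5583]
 [211.     293.4668 307.0952 292.9828 306.7661   0.4066]
 [212.     293.7043 306.4438 293.1907 306.5948   0.1813]
 [213.     294.5353 305.8956 293.6497 306.3034   0.2389]]
vb 216.4690480629498 col from 208 [ 78.  76.  79.  79.  79.  77.  75.  86. 166. 250. 249. 247. 247. 248.
 247.]
side3 [[200.     276.4187 288.8169 275.794  289.4918  -0.0251]
 [201.     276.4072 288.5159 275.7363 289.3867  -0.0999]
 [202.     276.4202 288.4643 275.736  289.2817  -0.0666]
 [203.     276.5091 288.4941 275.9503 289.1359  -0.0415]
 [204.     276.7187 288.4707 276.4175 288.7679   0.002 ]]
vb 207.19027878761256 col from 199 [ 70.  72.  69.  71.  72.  71.  69.  69. 140. 247. 250. 248. 247. 247.
 248.]
[[-0.4107 -0.1894]
 [-0.2113  0.3272]
 [ 0.0293 -0.2669]]
```

>>> {"fn": "jog_arm", "kwargs": {
  "rows": [
    [-0.04,0,0,0,0,0,10],
    [-0.07,0,0,0,0,0,10],
    [-0.07,0,0.04,0,0,0,10],
    [-0.07,0,0.085,0,0,0,10],
    [-0.07,-0.01,0.13,0,0,0,10],
    [-0.07,-0.03,0.174,0,0,0,10],
    [-0.07,-0.03,0.174,0,0,0,10],
    [-0.02,-0.03,0.174,0,0,0,10],
    [0.0,-0.03,0.174,0,0,0,10],
    [0.05,-0.03,0.174,0,0,0,10],
    [0.063,-0.03,0.174,0,0,0,10],
    [0.063,-0.03,0.174,0,0,0,10],
    [0.063,-0.03,0.174,0,0,0,10]
  ]
}}

```text
time: 11.95
tool_pos: [0.4993, -0.1944, 0.1025]
tcp_rot: [1.213, 1.207, -1.206]
wrist_force: [-0.2, -0.9, -1.0]
width: 0.343
```

Run:
```python
from h import *
go((.498,-.1955),.095,0)
i=imaging.read_camera("side"); cv2.imwrite("pics/side4.png",i)
u=proj("side",(.498,-.195,.07))[0].astype(int); t=imaging.read_camera("top")
v=proj("top",(.498,-.195,.07))[0].astype(int)
cv2.imwrite("pics/crop6.png",np.hstack([cv2.resize(c[w[1]-35:w[1]+35,w[0]-35:w[0]+35],(400,400),interpolation=2) for c,w in((i,u),(t,v))]))
print(u,v)
```

```text
t 11.95 pos [ 0.4993 -0.1944  0.1025] w 0.34266868019298047 F [-0.2373 -0.8537 -0.9562]
shift [ 0.0075 -0.0013  0.0011] turn [-0.0007 -0.0015 -0.0037] 0.23277335071254535
[323 175] [327 222]
```

View pics/crop6.png

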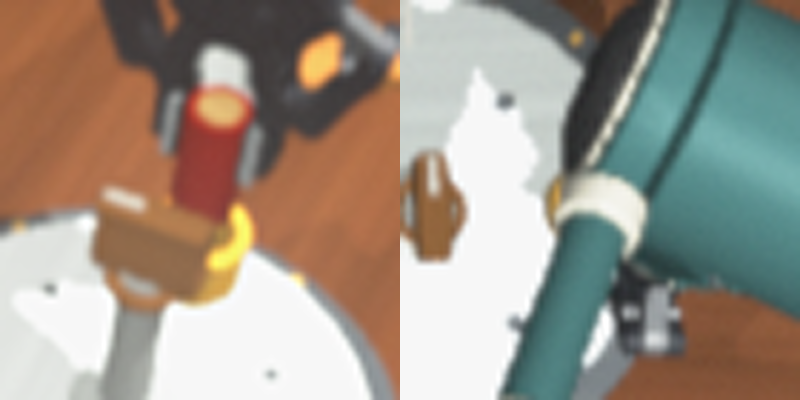

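Side crop: the handle stands above the right cup at about (323,178). The cup is partly hidden by the knob, and the two look aligned. I'll lower slowly and watch the force.

>>> {"fn": "jog_arm", "kwargs": {
  "rows": [
    [0,-0.0008,0.0011,0,0,0,10],
    [0.005,-0.0008,0.0011,0,0,0,10],
    [0.008,-0.0008,0.0011,0,0,0,10],
    [0.011,-0.0008,0.0011,0,0,0,10],
    [0.014,-0.0008,0.0011,0,0,0,10],
    [0.016,-0.0008,0.0011,0,0,0,10],
    [0.018,-0.0008,0.0011,0,0,0,10]
  ]
}}

```text
time: 12.75
tool_pos: [0.4994, -0.1964, 0.0854]
tcp_rot: [1.213, 1.204, -1.206]
wrist_force: [-0.2, 0.3, -0.7]
width: 0.342
```

>>> {"fn": "jog_arm", "kwargs": {
  "rows": [
    [0.002,0,-0.0004,0,0,0,10],
    [0.004,0,-0.0006,0,0,0,10],
    [0.006,0,-0.0006,0,0,0,10],
    [0.008,0,-0.0006,0,0,0,10]
  ]
}}

```text
time: 13.15
tool_pos: [0.4994, -0.1958, 0.0773]
tcp_rot: [1.213, 1.204, -1.206]
wrist_force: [-0.2, -0.5, -0.2]
width: 0.342
```

>>> {"fn": "jog_arm", "kwargs": {
  "rows": [
    [0.004,0,0,0,0,0,10],
    [0.008,0,0,0,0,0,10],
    [0.012,0,0,0,0,0,10],
    [0.015,0,0,0,0,0,10],
    [0.0165,0,0,0,0,0,10],
    [0.0165,0,0,0,0,0,10]
  ]
}}

```text
time: 13.75
tool_pos: [0.4999, -0.1958, 0.061]
tcp_rot: [1.213, 1.204, -1.205]
wrist_force: [-0.2, -0.2, 0.3]
width: 0.342
```

>>> {"fn": "jog_arm", "kwargs": {
  "rows": [
    [0.0003,0,0,0,0,0,45],
    [0,0,0,0,0,0,60],
    [0,0,0,0,0,0,75],
    [0,0,0,0,0,0,75],
    [-0.02,0,0,0,0,0,75],
    [-0.05,0,0,0,0,0,75],
    [-0.09,0,0,0,0,0,75],
    [-0.13,0,0,0,0,0,75],
    [-0.16,0,0.04,0,0,0,75],
    [-0.16,0,0.09,0,0,0,75],
    [-0.16,0,0.14,0,0,0,75],
    [-0.16,0,0.19,0,0,0,75],
    [-0.16,0,0.19,0,0,0,75],
    [-0.16,0,0.19,0,0,0,75]
  ]
}}

```text
time: 15.15
tool_pos: [0.498, -0.3868, 0.2203]
tcp_rot: [1.216, 1.204, -1.207]
wrist_force: [-0.3, 1.1, -0.5]
width: 0.748
```

Run:
```python
from h import *
t=imaging.read_camera("top"); s=imaging.read_camera("side"); cv2.imwrite("pics/top5.png",t); cv2.imwrite("pics/side5.png",s)
a=cv2.resize(t[180:270,245:345],(444,400),interpolation=2); b=cv2.resize(s[160:240,270:350],(400,400),interpolation=2)
cv2.imwrite("pics/crop7.png",np.hstack([a,b]))
c,ar=pale(t,(263,224.7)); A=ray("top",c,.096); print(c,A)
c,ar=pale(t,(326,222)); B=ray("top",c,.096); print(c,B)
m=(A+B)/2; yaw=np.arctan2(*(A-B)[:2][::-1])-np.pi/2; print("dist",np.linalg.norm(A-B),"mid",m,"yaw",yaw)
go(m[:2],.18,np.pi/2+yaw)
```

```text
[263.0046 224.7491] [ 0.486  -0.0223  0.096 ]
[328.5869 221.7563] [ 0.4986 -0.1936  0.096 ]
dist 0.17172416921755096 mid [ 0.4923 -0.108   0.096 ] yaw 0.07379384029382607
t 15.25 pos [ 0.4983 -0.385   0.2205] w 0.7539933755147062 F [-0.3198  0.115   0.3406]
shift [ 0.0408 -0.0066 -0.2769] turn [ 1.4958 -0.0055 -0.0038] 85.70293707114156
```

View pics/crop7.png

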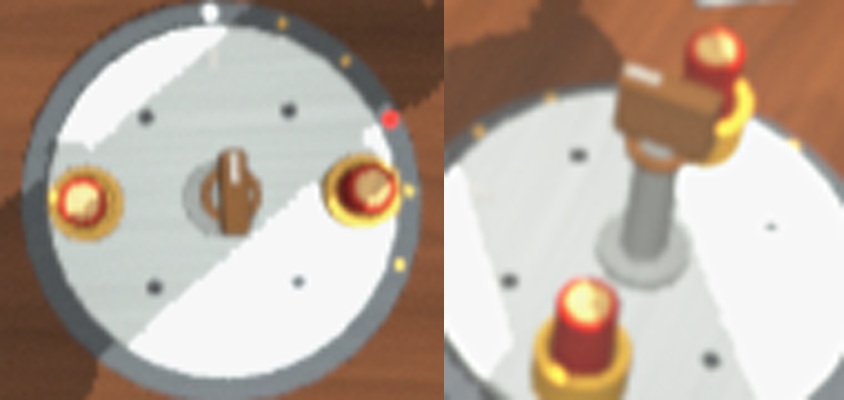

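Both handles are seated upright in their cups, tops at (263,225) and (328.5,222). The white line still points home and the top discs are 172 mm apart. Next I move over the knob and turn the tool by -94.3°.

>>> {"fn": "jog_arm", "kwargs": {
  "rows": [
    [0,-0.006,-0.05,-0.15,0,0,75],
    [0,-0.006,-0.1,-0.3,0,0,75],
    [0,-0.006,-0.15,-0.45,0,0,75],
    [0,-0.006,-0.2,-0.6,0,0,75],
    [0,-0.006,-0.25,-0.75,0,0,75],
    [0,-0.0062,-0.277,-0.9,0,0,75],
    [0,-0.0062,-0.277,-1.05,0,0,75],
    [0,-0.0062,-0.277,-1.2,0,0,75],
    [0,-0.0062,-0.277,-1.35,0,0,75],
    [0,-0.0062,-0.277,-1.5,0,0,75],
    [0,-0.0062,-0.277,-1.646,0,0,75],
    [0,-0.0062,-0.277,-1.646,0,0,75],
    [0,-0.0062,-0.277,-1.646,0,0,75]
  ]
}}

```text
time: 16.55
tool_pos: [0.4921, -0.1069, 0.2209]
tcp_rot: [-0.056, 1.564, 0.058]
wrist_force: [-0.3, 0.6, 0.2]
width: 0.751
```

Run:
```python
from h import *
go((.4923,-.1085),.122,np.pi/2+.074); print(monitor.read_state()["q"])
```

```text
t 16.55 pos [ 0.4921 -0.1069  0.2209] w 0.7508684288986334 F [-0.3354  0.6294  0.1533]
shift [ 0.0989 -0.0017 -0.0005] turn [-0.0019  0.0062 -0.001 ] 0.3759249607400741
[-0.2654 -0.0603  1.9788  0.0032  1.2175 -1.9094]
```

>>> {"fn": "jog_arm", "kwargs": {
  "rows": [
    [0.03,-0.0017,-0.0005,0,0.006,0,75],
    [0.06,-0.0017,-0.0005,0,0.006,0,75],
    [0.085,-0.0017,-0.0005,0,0.006,0,75],
    [0.099,-0.0017,-0.0005,0,0.006,0,75],
    [0.099,-0.0017,-0.0005,0,0.006,0,75],
    [0.099,-0.0017,-0.0005,0,0.006,0,30],
    [0.099,-0.0017,-0.0005,0,0.006,0,25],
    [0.099,-0.0017,-0.0005,0,0.006,0,15],
    [0.099,-0.0017,-0.0005,0,0.006,0,5],
    [0.099,-0.0017,-0.0005,0,0.006,0,0],
    [0.099,-0.0017,-0.0005,0,0.006,0,0],
    [0.099,-0.0017,-0.0005,0,0.006,0,0]
  ],
  "force": 50
}}

```text
time: 17.75
tool_pos: [0.4934, -0.108, 0.1236]
tcp_rot: [-0.055, 1.567, 0.058]
wrist_force: [-0.9, 4.8, 6.2]
width: 0.17
```

Run:
```python
from h import *
go((.4923,-.1085),.122,np.pi/2+.074); print(monitor.read_state()["torque"])
```

```text
t 17.75 pos [ 0.4934 -0.108   0.1236] w 0.17019008934658425 F [-0.9068  4.7516  6.2296]
shift [ 0.0016 -0.0004 -0.0012] turn [-0.0022  0.0028 -0.0015] 0.2239222799911372
[ 0.5738  0.1736 -0.0392]
```

>>> {"fn": "jog_arm", "kwargs": {
  "rows": [
    [0,0,0,0.05,0,0,0],
    [0,0,0,0.1,0,0,0],
    [0,0,0,0.15,0,0,0],
    [0,0,0,0.2,0,0,0],
    [0,0,0,0.25,0,0,0],
    [0,0,0,0.3,0,0,0],
    [0,0,0,0.35,0,0,0],
    [0,0,0,0.393,0,0,0],
    [0,0,0,0.393,0,0,0],
    [0,0,0,0.393,0,0,0],
    [0,0,0,0.393,0,0,0],
    [0,0,0,0.393,0,0,0],
    [0,0,0,0.393,0,0,0],
    [0,0,0,0.393,0,0,0]
  ]
}}

```text
time: 19.15
tool_pos: [0.4934, -0.1081, 0.1236]
tcp_rot: [0.253, 1.554, -0.25]
wrist_force: [0.1, -0.5, -1.7]
width: 0.165
```

Run:
```python
from h import *
go((.4923,-.1085),.122,np.pi/2+.074-.393); print(monitor.read_state()["torque"])
s=imaging.read_camera("side"); t=imaging.read_camera("top"); cv2.imwrite("pics/side6.png",s); cv2.imwrite("pics/top6.png",t)
cv2.imwrite("pics/crop8.png",np.hstack([cv2.resize(s[150:270,250:370],(400,400),interpolation=2),cv2.resize(t[170:280,240:350],(400,400),interpolation=2)]))
```

```text
t 19.15 pos [ 0.4934 -0.1081  0.1236] w 0.16535218894404138 F [ 0.1496 -0.4949 -1.6501]
shift [ 0.0016 -0.0007 -0.001 ] turn [-0.002   0.002  -0.0021] 0.20545062421938548
[-0.3123  0.032   0.018 ]
```

View pics/crop8.png

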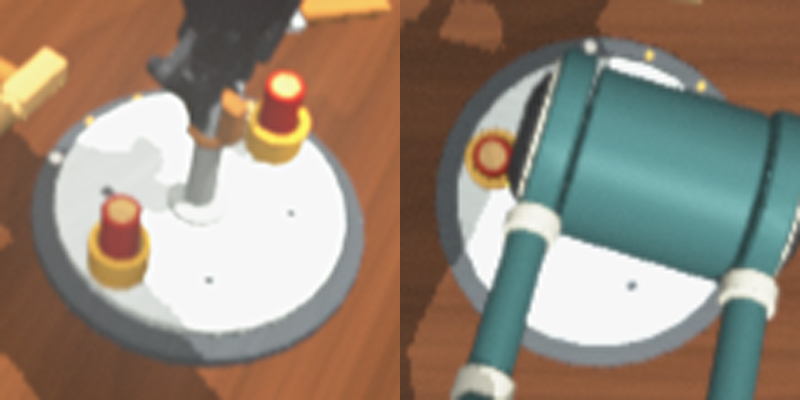

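The plate has turned one click. The left handle moved clockwise to top (265,212), and both handles still stand in their cups. On to the second stop.

>>> {"fn": "jog_arm", "kwargs": {
  "rows": [
    [0,0,0,0.05,0,0,0],
    [0,0,0,0.1,0,0,0],
    [0,0,0,0.15,0,0,0],
    [0,0,0,0.2,0,0,0],
    [0,0,0,0.25,0,0,0],
    [0,0,0,0.3,0,0,0],
    [0,0,0,0.35,0,0,0],
    [0,0,0,0.391,0,0,0],
    [0,0,0,0.391,0,0,0],
    [0,0,0,0.391,0,0,0],
    [0,0,0,0.391,0,0,0],
    [0,0,0,0.391,0,0,0],
    [0,0,0,0.391,0,0,0],
    [0,0,0,0.391,0,0,0]
  ]
}}

```text
time: 20.65
tool_pos: [0.4933, -0.1083, 0.1236]
tcp_rot: [0.558, 1.496, -0.555]
wrist_force: [-2.0, -3.1, -0.6]
width: 0.168
```

Run:
```python
from h import *
go((.4923,-.1085),.122,np.pi/2+.074-.7854); print(monitor.read_state()["torque"])
i=imaging.read_camera("side"); cv2.imwrite("pics/side7.png",i)
# dial from the near cup in the side view, this stop and the last
for f,d in(("side6",.393),("side7",.785)):
    g=cv2.imread(f"pics/{f}.png"); a=np.pi/2+.074-d; c=np.array([.4923,-.1085])+.085*np.array([np.cos(a),np.sin(a)])
    u=hullc(proj("side",cyl(*c,.026,.058,.0235)))[0].astype(int)
    q=sidefit(g,(u[0]-14,u[1]-13,u[0]+15,u[1]+15),.4,.026,.058,.0235); v=q-[.4923,-.1085]; print("dial",np.pi/2+.074-np.arctan2(v[1],v[0]),"r",np.hypot(*v))
```

```text
t 20.65 pos [ 0.4933 -0.1083  0.1236] w 0.1676437215248725 F [-2.0085 -3.0832 -0.5682]
shift [ 0.0016 -0.0008 -0.0007] turn [-0.0004  0.0011 -0.0024] 0.15371773858193702
[-0.6971  0.2276  0.0288]
0.4 [285.2598 223.249 ] area 378 model 393 xy [ 0.5205 -0.031 ]
dial 0.42344220007523803 r 0.08249206905999974
0.4 [278.0768 213.2671] area 376 model 377 xy [ 0.5495 -0.0483]
dial 0.8343650727316231 r 0.08305796964803876
```

>>> {"fn": "jog_arm", "kwargs": {
  "rows": [
    [0,0,0,0.05,0,0,0],
    [0,0,0,0.1,0,0,0],
    [0,0,0,0.15,0,0,0],
    [0,0,0,0.2,0,0,0],
    [0,0,0,0.25,0,0,0],
    [0,0,0,0.3,0,0,0],
    [0,0,0,0.35,0,0,0],
    [0,0,0,0.392,0,0,0],
    [0,0,0,0.392,0,0,0],
    [0,0,0,0.392,0,0,0],
    [0,0,0,0.392,0,0,0],
    [0,0,0,0.392,0,0,0],
    [0,0,0,0.392,0,0,0],
    [0,0,0,0.392,0,0,0]
  ]
}}

```text
time: 22.1
tool_pos: [0.4931, -0.1084, 0.1236]
tcp_rot: [0.86, 1.393, -0.857]
wrist_force: [-3.2, -3.5, 0.9]
width: 0.166
```

Run:
```python
from h import *
go((.4923,-.1085),.122,np.pi/2+.074-1.178); s=monitor.read_state();print(s["torque"],s["width"])
s=imaging.read_camera("side"); t=imaging.read_camera("top"); cv2.imwrite("pics/side8.png",s); cv2.imwrite("pics/top8.png",t)
a=np.pi/2+.074-1.178; c=np.array([.4923,-.1085])+.085*np.array([np.cos(a),np.sin(a)]); print("expected cups side",proj("side",(*c,.058)),proj("side",(*(2*np.array([.4923,-.1085])-c),.058)),"rim line",)
cv2.imwrite("pics/crop9.png",np.hstack([cv2.resize(s[150:270,250:370],(400,400),interpolation=2),cv2.resize(t[170:280,240:350],(400,400),interpolation=2)]))
```

```text
t 22.1 pos [ 0.4931 -0.1084  0.1236] w 0.16641306268454298 F [-3.1845 -3.5283  0.9177]
shift [ 0.0016 -0.0008 -0.0003] turn [ 0.0004  0.0001 -0.0022] 0.12636580279285234
[-0.8341  0.49    0.0139] 0.16641306268454298
expected cups side [[275.8805 200.2159]] [[344.8001 203.4337]] rim line
```

View pics/crop9.png

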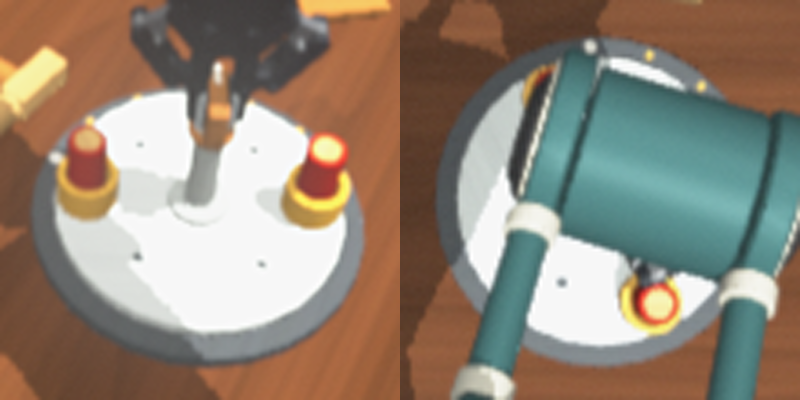

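At the third stop the cup rims are at side (276,202) and (345,204), against (276,200) and (345,203) expected. Both handles are upright and the knob is held. Handing in.

```bash
python3 -c "
from workcell import finish_job
print(finish_job())"
```

```text
the job is handed in; nothing more can be done
None
```

I dropped both red handles into the two brass sockets with the plate at home and let go of them. Then I gripped the knob and turned the plate click by click, pausing at the first and second stops. I handed the job in at about 22 s, still holding the knob at the third stop.

- **Handles:** in the last pictures both stand upright in their cups. Before the turn, the pale discs on top measured 172 mm apart against the nominal 170 mm, within pixel error.
- **Plate angle:** the tool turned 3 × 22.5°, to within 0.001 rad. The cups sit within about 3 pixels of where the third stop should put them. The arm hid the red dot in the last top view, so I did not check the white line against it directly.
- **Disagreement:** rough camera checks of the angle at the first two stops read 0.03–0.05 rad high. I put this down to the handles widening the measured outline, and both readings were within the allowed range.
- **Grip:** the fingers closed to about 14 mm on the 15 mm bar at a 50 N setting.
- **Bystanders:** I never touched the comb, jar or mallet, and left the black look-alikes alone. I did not measure their positions at the end.

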